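# Load the crucible carrier for the ashing furnace

## Task

Load the furnace carrier: ink marks burn off in the furnace, so the crucibles are known only by their places. Seat the tall crucible in the middle hole and the loose wide crucible in the empty end hole, so that the tall one stands between the two wide ones, and cover each with its own lid (the smaller lid on the tall one, the larger on the wide one), square on the rim. It is porcelain: set every piece down, never drop it or tip it over; leave the covered crucible already in the carrier and the other things on the bench as they are.

Things in the scene. Friction and masses are not known exactly. Their poses are not given: they have to be found in the camera images.
- carrier: fixed sheet-steel rack for crucibles, 214 (x) x 66 (y) mm: a floor sheet, top 4 mm above the bench, where crucibles stand, and a top sheet, upper face at 24 mm, with three 39 mm holes in a row at x = -70, 0, +70 mm, y = 0. -70 holds a covered crucible; 0 and +70 are empty. A wire loop across each end, x = +-102, rises to 45 mm. Origin: centre of underside.
- tall_crucible: loose white porcelain crucible, the tall slim one: round, 50 mm high, tapering from 39 mm across the rim to 28 mm across the foot, open on top, wall 2.5 mm, inside solid below 14 mm from the rim, 45 g. Upright; grasp it from outside near the rim. Origin: centre of the underside, z up. In the carrier its origin is 4 mm above the bench and its rim 30 mm above the top sheet.
- wide_crucible: loose white porcelain crucible, the low wide one: round, 36 mm high, tapering from 44 mm across the rim to 24 mm across the foot, open on top, wall 2.5 mm, inside solid below 10 mm from the rim, 40 g. Upright; grasp it from outside near the rim. Origin: centre of the underside, z up. In the carrier its origin is 4 mm above the bench and its rim 16 mm above the top sheet.
- tall_lid: loose flat white porcelain lid of the tall crucible, the smaller one: disc 44 mm across, edge 3 mm thick, flat below, with a slim knob in the middle 10 mm across that reaches from 7 to 18 mm above the underside; 20 g. Lies knob up. Origin: centre of the underside.
- wide_lid: loose flat white porcelain lid of the low wide crucible, the larger one: disc 50 mm across, edge 3 mm thick, flat below, with a short knob in the middle 12 mm across that reaches from 7 to 14 mm above the underside; 20 g. Lies knob up. Origin: centre of the underside.
- blank_crucible: a second low wide crucible, of the same kind and size, which already stands in the end hole of the carrier, covered; loose, leave it as it is. Origin: centre of its underside.
- blank_lid: the lid on that crucible, of the same kind as the larger loose lid; loose, leave it as it is. Origin: centre of its underside.
- tape_roll: bystander: roll of brownish tape lying flat, 57 mm across, 18 mm high. Origin: centre of the underside.
- sample_vial: bystander: small sample vial with a white cap, 23 mm across, 52 mm high. Origin: centre of the underside.

How it is judged:
By the outcome, as a careful person would: the job done as asked, in the order asked, and still so for the second after the job is handed in, with the robot touching nothing.
It also fails if it takes over 93 s, if anything falls off the work surface, if the arm or the gripper's body presses on something with over 40 N, if the wrist force passes 120 N, or if a joint passes its speed limit or range.

## Robot

A 6-joint arm with a two-finger parallel gripper is mounted at the origin on a cart in front of the work surface, level with it; the furniture and walls round the work are solid. World frame = base frame: x ahead of the robot, y to its left, z up, the work surface at z = 0. Lengths are in m, angles in rad, forces in N, time in s.
With the tool pointing down it reaches from about 0.35 to 0.975 m from the base axis. Payload 4.9 kg.
Tool frame: the origin (TCP) lies where the fingers leave the gripper's body, on its centre line; the fingertips stand 73 mm ahead of it and the grasp point (between the pads) lies 54 mm ahead of it; z points along the fingers, y is the direction in which the jaws open and shut (so a half turn about z gives the same grasp; the last joint's range is limited). The gripper opens to 85 mm and grips with 20 to 120 N. Pads are 22 mm wide; open, the fingers measure 114 mm over their backs; the gripper's body (76 mm by 85 mm) begins 54 mm behind the grasp point. The pads swing forward as they close: fully open they stand 13 mm farther back than shut.
Start: joints at [-1.367, 0.053, 1.613, -0, 1.476, -0.119], TCP at [0.198, -0.593, 0.304] pointing down, gripper open.
Joint ranges: [-3.01, 3.01], [-1.01, 2.22], [0.06, 2.58], [-1.02, 4.17], [0.09, 2.62], [-3.14, 3.14]. Speed limits (rad/s): [2.57, 2.57, 3.14, 3.14, 3.14, 3.14].

## Interface

Orientations are given as a rotation vector (axis times angle).
In Python, from station import monitor, vision, workorder gives the robot as it stands.
- The arm moves only by the tool arm_command, never from a script. Its argument "rows" is text: rows parted by semicolons, each of 6 numbers parted by spaces: the shift along the world's x, y, z in mm, then the turn, a rotation vector about the world's x, y, z in degrees. In form: tx ty tz wx wy wz; .... A call has 1 to 12 rows; each row is the pose to reach, as a shift and turn from the pose measured when the call began; what a row does not reach only later rows make up. A row lasts 1/8 s, in which the tool goes at most 62.5 mm and 10.7 degrees, less where a joint would pass 70% of its speed; a pose out of reach is approached as far as the arm can. A call with a gripper value outside its range is refused whole. "jaw" is the opening, from 0 (shut) to 1 (fully open), set as the call begins (left out, the last holds). The fingers move at their own pace and stop on an object; "squeeze" is the grip in N (left out, the last holds). Time passes only in rows, so rows that repeat a pose let the fingers close. It gives the time, the measured TCP pose, the force and the opening at its end, in the units of the state.
- monitor.get_obs(): the state, without advancing time (a new reading comes with each control period).
- vision.get_image(name): name is "side" or "top" or "wrist"; returns a dict with "frame" (384x512x3 uint8, red, green, blue), "vfov" (degrees; the focal length in pixels is half the picture's height over the tangent of half this angle, whatever the lens; pixels are square), "cx", "cy" (the principal point, pixels), "R" (3x3) and "t" (3): a world point X has camera coordinates R X + t; the wrist camera has in their place "T_tool_cam" (4x4, takes a point from camera to tool coordinates, whose origin is the TCP and whose axes are the flange's). Camera axes: x right, y down, z forward; pixel columns grow to the right and rows downward; lengths in m; the calibration is good to about 2 mm. A picture is of the moment at which its call begins: read the wrist's pose just before it. There is no depth.
- workorder.finish_job(): hands the job in, once; it reports no verdict.
The state is a dict: "t": time; "q": joint angles; "dq": joint speeds; "effort": joint torques, N m; "tool_pos": TCP position; "tool_rot": TCP orientation; "contact_force": force on the tool from outside, world axes, zero at the start; "wrist_torque": the same for the moment, N m; "opening": finger opening in m.
Only numpy, scipy, OpenCV 4.12 (cv2) and the standard library are available. Lean on these libraries where they do the work, as an engineer would, in place of code of your own. Each camera call takes 0.05 s, during which the arm holds its last target. There are 200 camera calls.

## Working session

There is one attempt and no reset: what is moved stays moved. The work goes in short steps, Python scripts to look and compute and a tool call to move; the robot and the scene stay as the last step left them, time stands still between calls to the robot, and variables do not carry over. Pictures are saved under pics/ and viewed, about 12 in all and at most 16, crops included, and the job is handed in when it is done.

Besides the shell and the picture viewer there is one more tool, called as name(argument=value, ...) on one line, values as JSON. arm_command: Moves the arm, as the interface text tells. Its arguments: {"type":"object","properties":{"rows":{"type":"string"},"jaw":{"type":"number"},"squeeze":{"type":"number"}},"required":["rows"]}

```bash
mkdir -p pics; ls
python3 - <<'E'
from station import monitor, vision
import cv2,numpy as np,pickle
o=monitor.get_obs(); print({k:np.round(v,3).tolist() for k,v in o.items()})
for n in("top","side","wrist"):
    d=vision.get_image(n); pickle.dump((o,d),open(f"pics/{n}0.pkl","wb"))
    cv2.imwrite(f"pics/{n}0.png",d["frame"][:,:,::-1]); print(n,{k:np.round(v,3).tolist() for k,v in d.items() if k!="frame"})
E
```

```text
pics
{'t': 0.0, 'q': [-1.367, 0.053, 1.614, 0.0, 1.476, -0.119], 'dq': [0.0, -0.0, 0.0, -0.0, -0.001, -0.0], 'effort': [-0.001, -39.368, -37.018, -0.0, 0.007, 0.0], 'tool_pos': [0.198, -0.592, 0.303], 'tool_rot': [-3.099, -0.504, 0.0], 'contact_force': [0.276, -0.172, 0.371], 'wrist_torque': [-0.075, -0.002, -0.035], 'opening': 0.085}
top {'vfov': 56.513, 'cx': 250.598, 'cy': 184.866, 'R': [[-0.018, -1.0, -0.017], [-0.996, 0.019, -0.086], [0.087, 0.016, -0.996]], 't': [0.08, 0.565, 1.08]}
side {'vfov': 54.827, 'cx': 253.959, 'cy': 191.517, 'R': [[-0.951, -0.309, 0.014], [-0.157, 0.441, -0.884], [0.267, -0.843, -0.468]], 't': [0.559, 0.123, 1.043]}
wrist {'vfov': 71.706, 'cx': 259.503, 'cy': 193.747, 'T_tool_cam': [[-0.0, -0.952, -0.307, 0.078], [1.0, -0.001, 0.0, 0.0], [-0.0, -0.307, 0.952, -0.069], [0.0, 0.0, 0.0, 1.0]]}
```

View pics/top0.png

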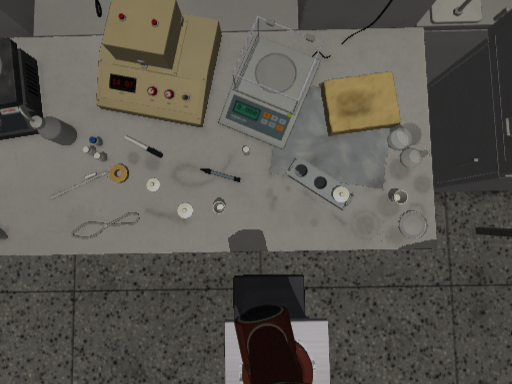

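View pics/side0.png

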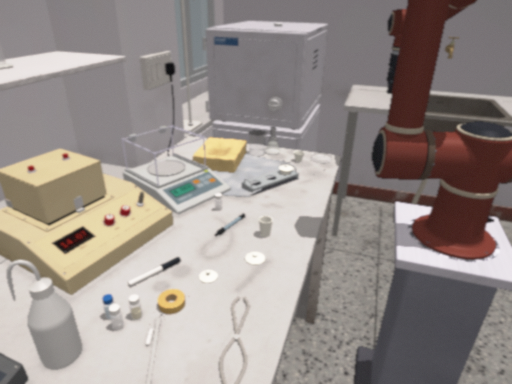

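Run:
```python
import cv2,numpy as np
t=cv2.imread("pics/top0.png"); s=cv2.imread("pics/side0.png"); w=cv2.imread("pics/wrist0.png")
a=cv2.resize(t[130:240,70:270],None,fx=3,fy=3,interpolation=cv2.INTER_CUBIC)
b=cv2.resize(t[130:240,270:440],None,fx=3,fy=3,interpolation=cv2.INTER_CUBIC)
c=np.zeros((600,800,3),np.uint8); h=cv2.resize(a,(400,220)); 
c[:300,:545]=cv2.resize(t[130:240,70:270],(545,300)); c[300:600,:464]=cv2.resize(t[130:240,270:440],(464,300)); c[300:540,480:800]=cv2.resize(w,(320,240))
cv2.imwrite("pics/crop1.png",c)
```

```text
(no output)
```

View pics/crop1.png

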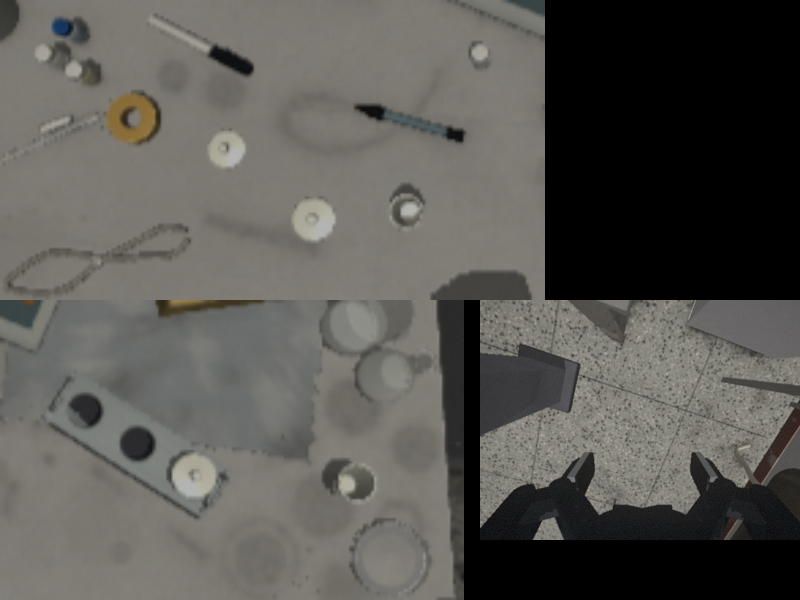

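```bash
cat > h.py <<'E'
from station import monitor, vision
import cv2,numpy as np,pickle
from scipy.spatial.transform import Rotation as Ro
def cam(d,o):
    f=d["frame"].shape[0]/2/np.tan(np.radians(d["vfov"])/2)
    if "R" in d and d["R"] is not None:
        R=np.array(d["R"]); return f,R.T,-R.T@np.array(d["t"])
    T=np.array(d["T_tool_cam"]); Rt=Ro.from_rotvec(o["tool_rot"]).as_matrix()
    return f,Rt@T[:3,:3],Rt@T[:3,3]+np.array(o["tool_pos"])
def ray(d,o,uv):
    f,R,c=cam(d,o); uv=np.atleast_2d(uv).astype(float)
    v=np.c_[(uv[:,0]-d["cx"])/f,(uv[:,1]-d["cy"])/f,np.ones(len(uv))]@R.T
    return c,v
def plane(d,o,uv,z):
    c,v=ray(d,o,uv); return c+v*((z-c[2])/v[:,2])[:,None]
def proj(d,o,X):
    f,R,c=cam(d,o); p=(np.atleast_2d(X)-c)@R
    return p[:,:2]/p[:,2:]*f+[d["cx"],d["cy"]]
def snap(n,name,crop=None):
    o=monitor.get_obs(); d=vision.get_image(n); pickle.dump((o,d),open(f"pics/{name}.pkl","wb"))
    im=d["frame"][:,:,::-1]; cv2.imwrite(f"pics/{name}.png",im); return o,d
def load(n): return pickle.load(open(f"pics/{n}.pkl","rb"))
def show(o): print({k:np.round(o[k],4).tolist() for k in("t","tool_pos","tool_rot","contact_force","opening")})
E
python3 - <<'E'
from h import *
o,d=load("top0")
P={"tlid":(153.2,184.3,.003),"wlid":(185.1,210.3,.003),"cr1":(219.2,206.5,.045),"cr2":(398.5,197,.04),"blank":(342,193.5,.043),"h1":(320,182.5,.024),"h2":(301,170.5,.024),"vial":(246,149,.05),"tape":(119,173,.018)}
for k,(u,v,z) in P.items(): print(k,plane(d,o,(u,v),z).round(3))
f,_,c=cam(d,o);print(f,c)
E
```

```text
tlid [[0.576 0.379 0.003]]
wlid [[0.492 0.278 0.003]]
cr1 [[0.501 0.166 0.045]]
cr2 [[ 0.519 -0.376  0.04 ]]
blank [[ 0.533 -0.206  0.043]]
h1 [[ 0.569 -0.144  0.024]]
h2 [[ 0.608 -0.087  0.024]]
vial [[0.674 0.082 0.05 ]]
tape [[0.612 0.483 0.018]]
357.23544614994915 [0.47052345 0.0525625  1.12605862]
```

arm_command(rows="371 449 -83 0 0 39.3;371 449 -83 0 0 39.3;371 449 -83 0 0 39.3;371 449 -83 0 0 39.3;371 449 -83 0 0 39.3;371 449 -83 0 0 39.3;371 449 -83 0 0 39.3;371 449 -83 0 0 39.3;371 449 -83 0 0 39.3;371 449 -83 0 0 39.3;371 449 -83 0 0 39.3;371 449 -83 0 0 39.3", jaw=0.8)

```text
t: 1.65
tool_pos: [0.5688, -0.1439, 0.2198]
tool_rot: [-2.749, -1.517, 0.002]
contact_force: [-0.6, 0.3, 0.2]
opening: 0.0679
```

Run:
```python
from h import *
o,d=snap("wrist","w1"); show(o)
```

```text
{'t': 1.65, 'tool_pos': [0.5688, -0.1439, 0.2198], 'tool_rot': [-2.7493, -1.5169, 0.002], 'contact_force': [-0.6059, 0.2942, 0.1762], 'opening': 0.0679}
```

View pics/w1.png

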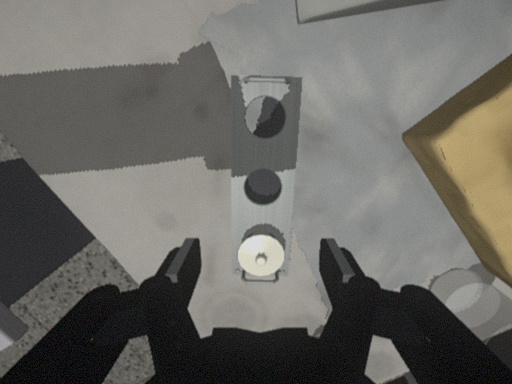

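Run:
```python
from h import *
o,d=load("w1"); g=cv2.cvtColor(d["frame"],cv2.COLOR_RGB2GRAY)
for th in(50,60,70):
    m=((g<th)*255).astype(np.uint8); m[:140]=0;m[215:]=0;m[:,:235]=0;m[:,292:]=0
    c=max(cv2.findContours(m,0,cv2.CHAIN_APPROX_NONE)[0],key=cv2.contourArea)
    e=cv2.fitEllipse(c); print(th,e,plane(d,o,e[0],.024).round(4))
print(plane(d,o,[(263,187),(266,116)],.024).round(4),plane(d,o,(261,259),.054).round(4))
c=cv2.resize(d["frame"][65:290,215:315,::-1],None,fx=4,fy=4,interpolation=cv2.INTER_NEAREST)
cv2.imwrite("pics/w1c.png",np.hstack([c[:450],c[450:]]) )
```

```text
50 ((246.99996948242188, 189.5099639892578), (2.324871301651001, 4.062267780303955), 1.1060729026794434) [[ 0.556 -0.139  0.024]]
60 ((263.571044921875, 183.23687744140625), (33.638450622558594, 36.75743865966797), 29.33662223815918) [[ 0.5742 -0.1425  0.024 ]]
70 ((262.8959655761719, 184.21075439453125), (32.67500686645508, 36.333465576171875), 23.2735538482666) [[ 0.5731 -0.143   0.024 ]]
[[ 0.5716 -0.1456  0.024 ]
 [ 0.6115 -0.0871  0.024 ]] [[ 0.5341 -0.201   0.054 ]]
```

View pics/w1c.png

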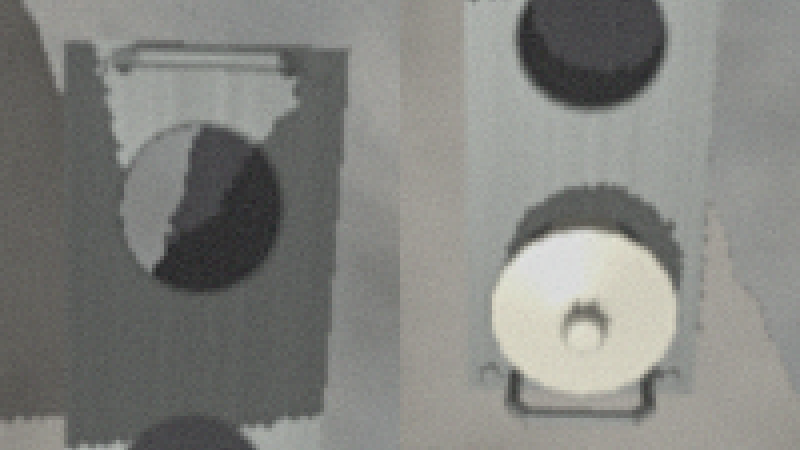

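Run:
```python
from h import *
o,d=load("w1")
a=plane(d,o,[(264.9,116.4),(262.6,186.2)],.024);b=plane(d,o,(260.9,254.6),.042)
print(a.round(4),b.round(4),np.linalg.norm(a[0]-a[1]),np.linalg.norm((a[0]-b[0])[:2]),np.linalg.norm((a[1]-b[0])[:2]),np.degrees(np.arctan2(*(a[0]-b[0])[[1,0]])))
```

```text
[[ 0.6105 -0.0868  0.024 ]
 [ 0.5717 -0.1446  0.024 ]] [[ 0.533  -0.2028  0.042 ]] 0.0696126751096308 0.13947023447156154 0.06985775999017106 56.23678579640215
```

arm_command(rows="-68 310 0 0 0 -1.6;-68 310 0 0 0 -1.6;-68 310 0 0 0 -1.6;-68 310 0 0 0 -1.6;-68 310 0 0 0 -1.6;-68 310 0 0 0 -1.6;-68 310 0 0 0 -1.6;-68 310 0 0 0 -1.6")

```text
t: 2.7
tool_pos: [0.5012, 0.1641, 0.2201]
tool_rot: [-2.773, -1.474, 0.001]
contact_force: [0.4, -0.7, -0.0]
opening: 0.0684
```

Run:
```python
from h import *
o,d=snap("wrist","w2"); show(o)
```

```text
{'t': 2.7, 'tool_pos': [0.5012, 0.1641, 0.2201], 'tool_rot': [-2.7733, -1.4741, 0.0013], 'contact_force': [0.3919, -0.6582, -0.0023], 'opening': 0.0684}
```

View pics/w2.png

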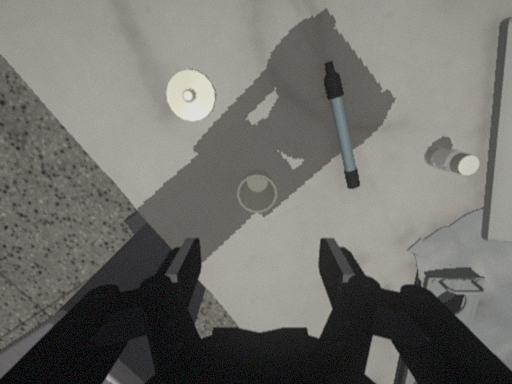

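```bash
cat >> h.py <<'E'
def blob(d,o,box,th,z,inv=False):
    x0,y0,x1,y1=box; g=cv2.cvtColor(d["frame"],cv2.COLOR_RGB2GRAY)[y0:y1,x0:x1]
    m=((g<th) if inv else (g>th)).astype(np.uint8)*255
    c=max(cv2.findContours(m,0,cv2.CHAIN_APPROX_NONE)[0],key=cv2.contourArea)
    h=cv2.convexHull(c); (u,v),ax,_=cv2.fitEllipse(h); bx=cv2.boundingRect(h)
    print(th,"ell",round(u+x0,1),round(v+y0,1),np.round(ax,1),"bbox",bx[0]+x0,bx[1]+y0,bx[2:],plane(d,o,(u+x0,v+y0),z).round(4)[0])
E
python3 - <<'E'
from h import *
o,d=load("w2"); g=cv2.cvtColor(d["frame"],cv2.COLOR_RGB2GRAY)
print(g[194,230:285].tolist()); print(g[168:222,257].tolist())
for th in (100,110,120): blob(d,o,(225,165,290,225),th,.05)
for th in (180,195): blob(d,o,(150,55,230,135),th,.002)
E
```

```text
[99, 101, 99, 98, 97, 101, 104, 129, 134, 109, 99, 100, 100, 102, 96, 100, 95, 102, 99, 98, 107, 100, 100, 101, 109, 101, 100, 103, 96, 100, 100, 99, 100, 94, 97, 96, 95, 97, 96, 95, 99, 93, 96, 92, 98, 129, 134, 104, 100, 105, 104, 103, 101, 99, 100]
[97, 93, 89, 94, 92, 94, 111, 131, 134, 135, 132, 135, 136, 134, 137, 137, 131, 134, 134, 137, 134, 134, 130, 128, 108, 102, 103, 100, 104, 102, 97, 101, 101, 101, 105, 100, 103, 102, 101, 100, 102, 104, 116, 131, 148, 160, 169, 165, 165, 164, 164, 164, 167, 165]
100 ell 262.9 203.5 [65.6 88.8] bbox 225 165 (65, 60) [0.4988 0.1551 0.05  ]
110 ell 263.3 206.5 [53.6 67.2] bbox 237 174 (53, 51) [0.4974 0.1523 0.05  ]
120 ell 263.4 206.6 [53.6 66.5] bbox 237 175 (53, 50) [0.4974 0.1521 0.05  ]
180 ell 190.1 95.0 [47.3 52.4] bbox 166 70 (49, 52) [0.4934 0.2787 0.002 ]
195 ell 190.1 95.1 [46.6 51.5] bbox 167 70 (48, 51) [0.4935 0.2787 0.002 ]
```

Run:
```python
from h import *
o,d=load("w2"); print(plane(d,o,(256.6,193),.05).round(4))
```

```text
[[0.4997 0.1672 0.05  ]]
```

arm_command(rows="-1.5 3.1 -20 0 0 0;-1.5 3.1 -60 0 0 0;-1.5 3.1 -90 0 0 0;-1.5 3.1 -110 0 0 0;-1.5 3.1 -123 0 0 0;-1.5 3.1 -123 0 0 0;-1.5 3.1 -123 0 0 0", squeeze=25)

```text
t: 3.62
tool_pos: [0.5003, 0.1672, 0.0977]
tool_rot: [-2.774, -1.474, -0.001]
contact_force: [-0.5, 0.4, 0.3]
opening: 0.0682
```

arm_command(rows="0 0 0 0 0 0;0 0 0 0 0 0;0 0 0 0 0 0;0 0 0 0 0 0;0 0 0 0 0 0;0 0 0 0 0 0;0 0 0 0 0 0;0 0 0 0 0 0", jaw=0.3)

```text
t: 4.62
tool_pos: [0.5011, 0.1675, 0.099]
tool_rot: [-2.774, -1.474, -0.004]
contact_force: [-1.0, -0.2, 6.0]
opening: 0.0374
```

arm_command(rows="0 0 20 0 0 0;0 0 60 0 0 0;0 0 80 0 0 0;70.6 -312.2 80 0 0 0;70.6 -312.2 80 0 0 0;70.6 -312.2 80 0 0 0;70.6 -312.2 80 0 0 0;70.6 -312.2 80 0 0 0;70.6 -312.2 80 0 0 0;70.6 -312.2 60 0 0 0;70.6 -312.2 60 0 0 0;70.6 -312.2 60 0 0 0")

```text
t: 6.12
tool_pos: [0.5711, -0.1431, 0.158]
tool_rot: [-2.771, -1.476, -0.002]
contact_force: [-0.3, -0.2, 0.2]
opening: 0.0376
```

Run:
```python
from h import *
o,d=snap("wrist","w3"); show(o)
o,s=snap("side","s3")
c=np.zeros((384,768,3),np.uint8); c[:,:512]=d["frame"][:,:,::-1]
x=s["frame"][140:204,200:328,::-1]; c[:128,512:]=cv2.resize(x,(256,128))
cv2.imwrite("pics/c3.png",c)
```

```text
{'t': 6.125, 'tool_pos': [0.5711, -0.1431, 0.158], 'tool_rot': [-2.7714, -1.4761, -0.002], 'contact_force': [-0.263, -0.1934, 0.1648], 'opening': 0.0376}
```

View pics/c3.png

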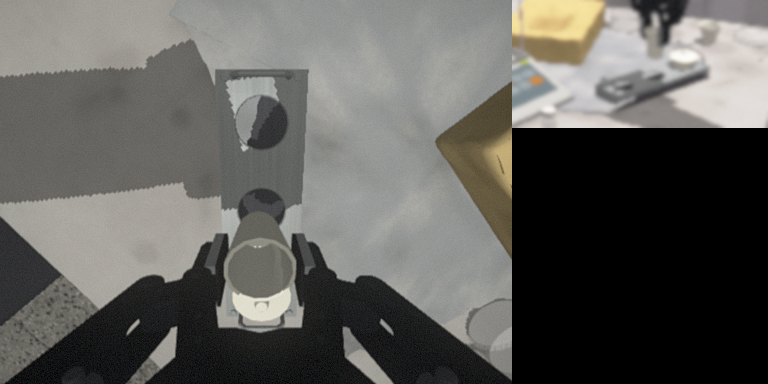

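arm_command(rows="1.2 -0.8 -5 0 0 0;1.2 -0.8 -20 0 0 0;1.2 -0.8 -35 0 0 0;1.2 -0.8 -45 0 0 0;1.2 -0.8 -50 0 0 0;1.2 -0.8 -53 0 0 0;1.2 -0.8 -54 0 0 0;1.2 -0.8 -54 0 0 0")

```text
t: 7.22
tool_pos: [0.5732, -0.1446, 0.1056]
tool_rot: [2.773, 1.476, 0.005]
contact_force: [0.5, 0.3, -1.6]
opening: 0.0372
```

arm_command(rows="-0.9 0.6 -1 0 0 0;-0.9 0.6 -2 0 0 0;-0.9 0.6 -2 0 0 0;-0.9 0.6 -2 0 0 0")

```text
t: 7.72
tool_pos: [0.5723, -0.144, 0.1036]
tool_rot: [2.773, 1.476, 0.005]
contact_force: [-0.2, -0.0, -0.3]
opening: 0.0372
```

arm_command(rows="0 0 -0.7 0 0 0;0 0 -1.4 0 0 0;0 0 -1.4 0 0 0;0 0 -1.4 0 0 0")

```text
t: 8.22
tool_pos: [0.5726, -0.1439, 0.103]
tool_rot: [2.773, 1.476, 0.005]
contact_force: [-2.3, 1.1, 6.0]
opening: 0.0376
```

arm_command(rows="0 0 0 0 0 0;0 0 0 0 0 0;0 0 0 0 0 0;0 0 0 0 0 0;0 0 0 0 0 0", jaw=0.65)

```text
t: 8.85
tool_pos: [0.5726, -0.1439, 0.1029]
tool_rot: [2.773, 1.476, 0.005]
contact_force: [-0.1, -0.1, -0.1]
opening: 0.0552
```

arm_command(rows="0 0 20 0 0 0;0 0 50 0 0 0;0 0 90 0 0 0;0 0 117 0 0 0;0 0 117 0 0 0;0 0 117 0 0 0")

```text
t: 9.6
tool_pos: [0.5722, -0.1438, 0.2193]
tool_rot: [-2.773, -1.476, -0.004]
contact_force: [-0.4, 0.6, -0.8]
opening: 0.0554
```

Run:
```python
from h import *
o,d=snap("wrist","w4"); show(o)
c=cv2.resize(d["frame"][60:290,205:325,::-1],None,fx=3,fy=3,interpolation=cv2.INTER_NEAREST)
cv2.imwrite("pics/w4c.png",np.hstack([c[:345],c[345:]]))
```

```text
{'t': 9.6, 'tool_pos': [0.5722, -0.1438, 0.2193], 'tool_rot': [-2.773, -1.4762, -0.0044], 'contact_force': [-0.3597, 0.6333, -0.7547], 'opening': 0.0554}
```

View pics/w4c.png

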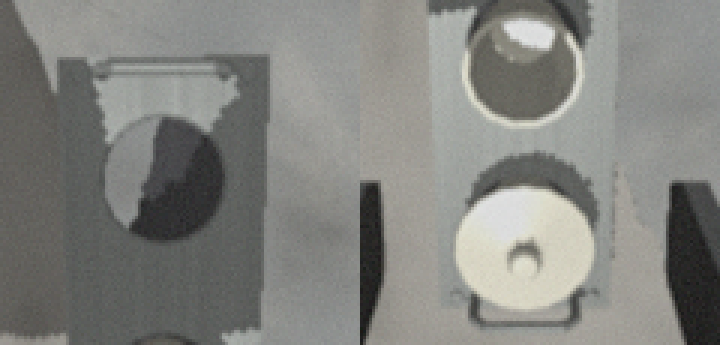

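Run:
```python
from h import *
o,d=load("w4")
print(plane(d,o,(258.7,198),.054).round(4),plane(d,o,(259.2,119.0),.024).round(4))
```

```text
[[ 0.5711 -0.1445  0.054 ]] [[ 0.6105 -0.0868  0.024 ]]
```

arm_command(rows="-53 -232 0 0 0 0;-53 -232 0 0 0 0;-53 -232 0 0 0 0;-53 -232 0 0 0 0;-53 -232 0 0 0 0;-53 -232 0 0 0 0", jaw=0.8)

```text
t: 10.4
tool_pos: [0.5184, -0.3748, 0.2167]
tool_rot: [-2.769, -1.474, -0.002]
contact_force: [0.5, -0.4, -0.3]
opening: 0.0679
```

Run:
```python
from h import *
o,d=snap("wrist","w5"); show(o)
```

```text
{'t': 10.4, 'tool_pos': [0.5184, -0.3748, 0.2167], 'tool_rot': [-2.7693, -1.4739, -0.0019], 'contact_force': [0.4836, -0.3921, -0.2756], 'opening': 0.0679}
```

View pics/w5.png

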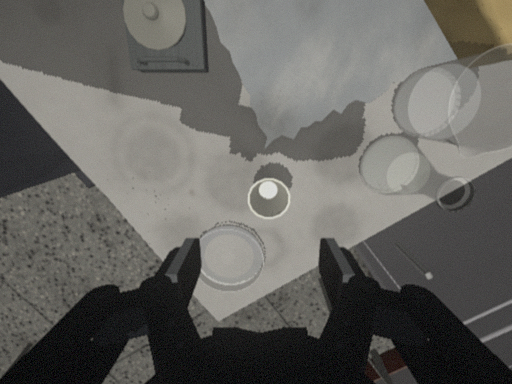

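Run:
```python
from h import *
o,d=load("w5"); g=cv2.cvtColor(d["frame"],cv2.COLOR_RGB2GRAY)
print(g[198,240:300].tolist()); print(g[172:226,262].tolist()); print(g[172:226,276].tolist())
x=np.array([(247.6,198),(290.8,198)]); 
for th in (190,200,210): blob(d,o,(240,170,300,225),th,.036)
```

```text
[148, 144, 143, 144, 147, 143, 147, 168, 211, 192, 131, 114, 114, 113, 110, 111, 107, 114, 105, 106, 107, 101, 109, 123, 140, 142, 177, 186, 186, 184, 181, 158, 143, 122, 114, 116, 120, 124, 125, 123, 124, 127, 131, 135, 130, 133, 129, 139, 199, 212, 180, 163, 163, 163, 165, 166, 161, 165, 162, 167]
[84, 88, 91, 90, 90, 85, 114, 172, 203, 181, 167, 188, 214, 223, 217, 218, 217, 217, 218, 216, 219, 219, 220, 213, 171, 124, 109, 108, 108, 109, 103, 110, 111, 109, 104, 107, 108, 111, 110, 111, 112, 107, 110, 141, 194, 197, 176, 163, 161, 159, 162, 154, 159, 153]
[96, 96, 94, 99, 98, 94, 112, 164, 201, 192, 150, 130, 146, 167, 196, 205, 215, 216, 220, 216, 208, 189, 153, 131, 116, 121, 120, 123, 121, 115, 121, 120, 123, 121, 116, 118, 118, 115, 119, 121, 121, 106, 124, 172, 207, 193, 166, 160, 159, 160, 157, 155, 162, 155]
190 ell 268.6 198.4 [40.2 42.5] bbox 248 179 (42, 40) [ 0.5216 -0.3851  0.036 ]
200 ell 267.7 189.4 [16.  17.5] bbox 259 182 (18, 16) [ 0.5261 -0.3768  0.036 ]
210 ell 267.6 189.5 [15.4 17. ] bbox 259 182 (18, 16) [ 0.526  -0.3769  0.036 ]
```

arm_command(rows="3.3 -10.4 -5 0 0 -10;3.3 -10.4 -25 0 0 -20;3.3 -10.4 -65 0 0 -20;3.3 -10.4 -95 0 0 -20;3.3 -10.4 -112 0 0 -20;3.3 -10.4 -122 0 0 -20;3.3 -10.4 -122 0 0 -20;3.3 -10.4 -122 0 0 -20")

```text
t: 11.45
tool_pos: [0.5227, -0.3853, 0.0965]
tool_rot: [-2.986, -0.973, -0.005]
contact_force: [-0.4, -0.7, 0.1]
opening: 0.0686
```

arm_command(rows="0 0 0 0 0 0;0 0 0 0 0 0;0 0 0 0 0 0;0 0 0 0 0 0;0 0 0 0 0 0;0 0 0 0 0 0;0 0 0 0 0 0;0 0 0 0 0 0", jaw=0.35)

```text
t: 12.45
tool_pos: [0.5232, -0.3858, 0.0982]
tool_rot: [-2.987, -0.974, -0.006]
contact_force: [-1.5, 1.8, 6.8]
opening: 0.0409
```

arm_command(rows="0 0 20 0 0 0;0 0 60 0 0 0;0 0 90 0 0 10;88.6 299.3 90 0 0 20.1;88.6 299.3 90 0 0 20.1;88.6 299.3 90 0 0 20.1;88.6 299.3 90 0 0 20.1;88.6 299.3 90 0 0 20.1;88.6 299.3 90 0 0 20.1;88.6 299.3 75 0 0 20.1;88.6 299.3 60 0 0 20.1;88.6 299.3 60 0 0 20.1")

```text
t: 13.95
tool_pos: [0.6101, -0.0875, 0.1553]
tool_rot: [-2.769, -1.475, -0.0]
contact_force: [-0.4, 0.2, -0.6]
opening: 0.0409
```

Run:
```python
from h import *
o,d=snap("wrist","w6"); show(o)
```

```text
{'t': 13.95, 'tool_pos': [0.6101, -0.0875, 0.1553], 'tool_rot': [-2.7692, -1.475, -0.0003], 'contact_force': [-0.447, 0.2211, -0.5693], 'opening': 0.0409}
```

View pics/w6.png

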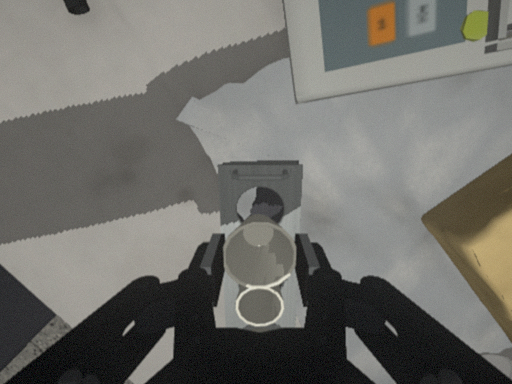

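arm_command(rows="1.7 1 -5 0 0 0;1.7 1 -20 0 0 0;1.7 1 -35 0 0 0;1.7 1 -43 0 0 0;1.7 1 -48 0 0 0;1.7 1 -51 0 0 0;1.7 1 -52 0 0 0;1.7 1 -52 0 0 0")

```text
t: 15.0
tool_pos: [0.6127, -0.0865, 0.1049]
tool_rot: [-2.771, -1.476, -0.003]
contact_force: [0.2, 0.0, -1.0]
opening: 0.0408
```

arm_command(rows="-0.8 0 -1 0 0 0;-0.8 0 -2 0 0 0;-0.8 0 -2.6 0 0 0;-0.8 0 -3 0 0 0;-0.8 0 -3 0 0 0;-0.8 0 -3 0 0 0")

```text
t: 15.75
tool_pos: [0.612, -0.0865, 0.1023]
tool_rot: [-2.77, -1.476, -0.003]
contact_force: [-2.5, 0.9, 5.4]
opening: 0.0409
```

arm_command(rows="0 0 0 0 0 0;0 0 0 0 0 0;0 0 0 0 0 0;0 0 0 0 0 0;0 0 0 0 0 0", jaw=0.7)

```text
t: 16.38
tool_pos: [0.612, -0.0865, 0.1022]
tool_rot: [-2.77, -1.476, -0.003]
contact_force: [0.4, -0.2, -0.1]
opening: 0.0598
```

arm_command(rows="0 0 20 0 0 0;-5 -10 50 0 0 0;-15 -25 90 0 0 0;-25 -40 117 0 0 0;-25 -40 117 0 0 0;-25 -40 117 0 0 0")

```text
t: 17.12
tool_pos: [0.5869, -0.1261, 0.2189]
tool_rot: [-2.77, -1.476, -0.003]
contact_force: [-0.8, 0.1, -0.5]
opening: 0.0595
```

Run:
```python
from h import *
o,d=snap("wrist","w7"); show(o)
c=cv2.resize(d["frame"][50:290,195:335,::-1],None,fx=2.5,fy=2.5,interpolation=cv2.INTER_CUBIC)
cv2.imwrite("pics/w7c.png",c)
```

```text
{'t': 17.125, 'tool_pos': [0.5869, -0.1261, 0.2189], 'tool_rot': [-2.77, -1.476, -0.0034], 'contact_force': [-0.7676, 0.1109, -0.4652], 'opening': 0.0595}
```

View pics/w7c.png

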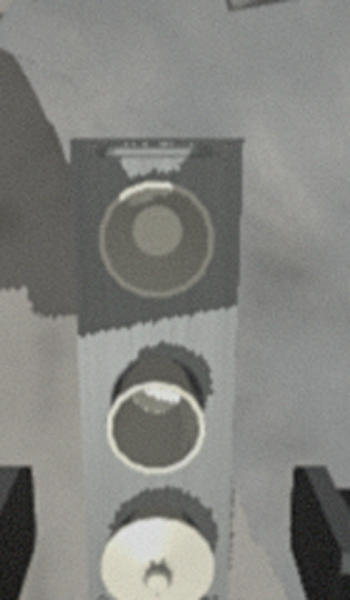

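Run:
```python
from h import *
o,d=load("w7")
print(plane(d,o,(257.3,145.3),.040).round(4),plane(d,o,(257.1,220.5),.054).round(4))
```

```text
[[ 0.6106 -0.0868  0.04  ]] [[ 0.5716 -0.1443  0.054 ]]
```

arm_command(rows="-11 505 0 0 0 0;-11 505 0 0 0 0;-11 505 0 0 0 0;-11 505 0 0 0 0;-11 505 0 0 0 0;-11 505 0 0 0 0;-11 505 0 0 0 0;-11 505 -30 0 0 0;-11 505 -50 0 0 0;-11 505 -50 0 0 0;-11 505 -50 0 0 0", jaw=0.5)

```text
t: 18.55
tool_pos: [0.5757, 0.378, 0.1676]
tool_rot: [-2.77, -1.475, 0.0]
contact_force: [0.3, 1.2, -0.4]
opening: 0.0427
```

Run:
```python
from h import *
o,d=snap("wrist","w8"); show(o)
```

```text
{'t': 18.55, 'tool_pos': [0.5757, 0.378, 0.1676], 'tool_rot': [-2.7699, -1.4746, 0.0001], 'contact_force': [0.2673, 1.2194, -0.4064], 'opening': 0.0427}
```

View pics/w8.png

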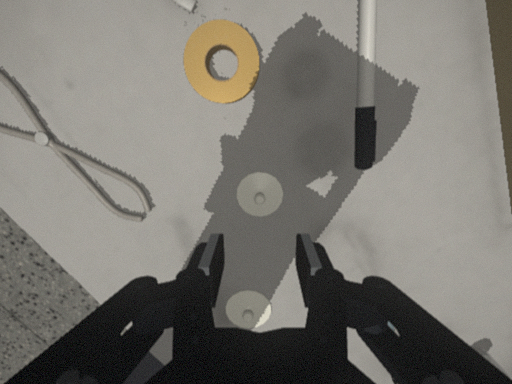

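Run:
```python
from h import *
o,d=load("w8"); g=cv2.cvtColor(d["frame"],cv2.COLOR_RGB2GRAY)
print(g[200,230:290].tolist()); print(g[166:222,250].tolist(),g[190:212:2,248:274].tolist())
for th in (115,120,130): blob(d,o,(225,160,300,225),th,.002)
```

```text
[104, 103, 100, 105, 107, 101, 102, 106, 131, 141, 134, 135, 134, 137, 137, 133, 133, 136, 138, 132, 136, 134, 132, 132, 118, 118, 128, 138, 137, 135, 137, 138, 139, 132, 121, 128, 134, 136, 135, 134, 138, 136, 136, 139, 137, 135, 137, 133, 134, 137, 137, 132, 111, 93, 102, 103, 99, 102, 103, 100]
[102, 103, 106, 94, 99, 104, 102, 106, 130, 140, 139, 140, 141, 140, 141, 140, 135, 137, 137, 134, 136, 137, 136, 138, 134, 135, 137, 134, 133, 138, 137, 137, 136, 139, 136, 137, 134, 136, 133, 134, 133, 132, 133, 135, 132, 134, 136, 130, 115, 103, 98, 95, 104, 101, 100, 103] [[136, 137, 134, 137, 138, 137, 136, 137, 135, 141, 142, 138, 141, 139, 140, 136, 140, 134, 142, 136, 140, 137, 135, 134, 137, 136], [134, 136, 137, 136, 134, 132, 133, 133, 130, 125, 116, 108, 105, 115, 123, 133, 135, 137, 137, 139, 135, 135, 132, 139, 135, 135], [139, 129, 133, 134, 135, 135, 130, 119, 102, 106, 108, 112, 112, 107, 98, 108, 129, 137, 139, 135, 134, 135, 134, 137, 138, 137], [131, 136, 137, 135, 135, 130, 123, 109, 114, 123, 127, 133, 127, 121, 119, 116, 120, 131, 137, 134, 137, 138, 136, 136, 133, 13
[... 458 characters left out ...]
7, 133, 130, 130, 137, 134, 133, 136, 138, 140, 132, 133, 134, 137, 141], [134, 128, 133, 133, 134, 136, 132, 134, 133, 133, 134, 134, 131, 133, 137, 135, 140, 136, 133, 134, 136, 136, 136, 136, 135, 131], [134, 135, 133, 136, 134, 132, 136, 133, 135, 131, 131, 129, 135, 132, 131, 135, 132, 132, 134, 137, 132, 133, 138, 136, 135, 133], [137, 135, 132, 131, 134, 132, 131, 131, 133, 136, 129, 134, 132, 137, 130, 134, 131, 137, 136, 135, 131, 135, 135, 136, 137, 134]]
115 ell 259.3 193.7 [44.5 46.2] bbox 237 172 (46, 45) [0.5767 0.3806 0.002 ]
120 ell 259.2 193.6 [43.7 46. ] bbox 237 172 (46, 44) [0.5767 0.3807 0.002 ]
130 ell 259.4 193.6 [42.9 45.1] bbox 237 172 (46, 44) [0.5768 0.3807 0.002 ]
```

arm_command(rows="1.7 2.1 -20 0 0 0;1.7 2.1 -50 0 0 0;1.7 2.1 -70 0 0 0;1.7 2.1 -80 0 0 0;1.7 2.1 -85.5 0 0 0;1.7 2.1 -85.5 0 0 0;1.7 2.1 -85.5 0 0 0", jaw=0.4)

```text
t: 19.48
tool_pos: [0.5786, 0.3804, 0.0844]
tool_rot: [-2.77, -1.474, -0.006]
contact_force: [1.0, 0.2, -0.9]
opening: 0.0338
```

arm_command(rows="0 0 0 0 0 0;0 0 0 0 0 0;0 0 0 0 0 0;0 0 0 0 0 0;0 0 0 0 0 0;0 0 0 0 0 0;0 0 0 0 0 0;0 0 0 0 0 0", jaw=0)

```text
t: 20.48
tool_pos: [0.5791, 0.3807, 0.0854]
tool_rot: [-2.77, -1.474, -0.008]
contact_force: [-0.4, 0.2, 5.6]
opening: 0.0077
```

arm_command(rows="0 0 0 0 0 0;0 0 0 0 0 0;0 0 -2 0 0 0;-1 0 -4 0 0 0;-1 0 -4 0 0 0;-1 0 -4 0 0 0", jaw=0.25)

```text
t: 21.22
tool_pos: [0.5781, 0.3807, 0.0812]
tool_rot: [-2.77, -1.474, -0.008]
contact_force: [1.1, 1.5, -0.1]
opening: 0.0216
```

arm_command(rows="0 0 0 0 0 0;0 0 0 0 0 0;0 0 0 0 0 0;0 0 0 0 0 0;0 0 0 0 0 0;0 0 0 0 0 0", jaw=0)

```text
t: 21.98
tool_pos: [0.5782, 0.3808, 0.0815]
tool_rot: [-2.77, -1.474, -0.009]
contact_force: [0.7, 0.2, 1.0]
opening: 0.0078
```

arm_command(rows="0 0 5 0 0 0;0 0 20 0 0 0;0 0 50 0 0 0;0 0 80 0 0 0;0 0 100 0 0 0;0 0 110 0 0 0", squeeze=35)

```text
t: 22.72
tool_pos: [0.5786, 0.381, 0.1936]
tool_rot: [-2.77, -1.474, -0.012]
contact_force: [-0.4, 0.6, -0.1]
opening: 0.0076
```

arm_command(rows="0 -20 0 0 0 0;-1 -65 0 0 0 0;-1 -120 0 0 0 0;-2 -180 0 0 0 0;-2 -240 0 0 0 0;-3 -300 0 0 0 0;-4 -360 0 0 0 0;-5 -420 0 0 0 0;-5.3 -475 0 0 0 0;-5.3 -510 0 0 0 0;-5.3 -525 0 0 0 0;-5.3 -525 0 0 0 0")

```text
t: 24.22
tool_pos: [0.5726, -0.1444, 0.1926]
tool_rot: [-2.77, -1.471, -0.011]
contact_force: [0.3, 0.5, -0.7]
opening: 0.0073
```

Run:
```python
from h import *
o,d=snap("wrist","w9"); show(o)
```

```text
{'t': 24.225, 'tool_pos': [0.5726, -0.1444, 0.1926], 'tool_rot': [-2.7698, -1.4711, -0.0108], 'contact_force': [0.3223, 0.4645, -0.6705], 'opening': 0.0073}
```

View pics/w9.png

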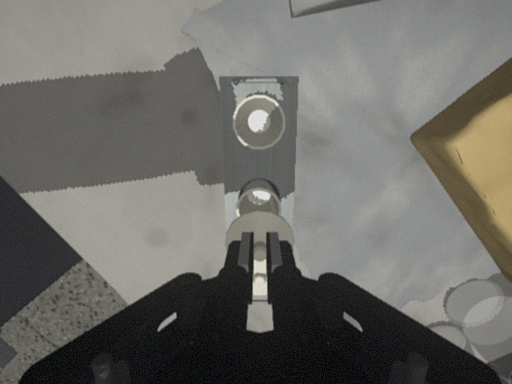

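arm_command(rows="0.3 0.2 -10 0 0 0;0.3 0.2 -25 0 0 0;0.3 0.2 -40 0 0 0;0.3 0.2 -48 0 0 0;0.3 0.2 -52 0 0 0;0.3 0.2 -54 0 0 0;0.3 0.2 -55 0 0 0;0.3 0.2 -55 0 0 0")

```text
t: 25.28
tool_pos: [0.5733, -0.1434, 0.1382]
tool_rot: [-2.769, -1.473, -0.012]
contact_force: [-0.7, -0.3, 0.8]
opening: 0.0075
```

arm_command(rows="-0.4 -0.8 -0.5 0 0 0;-0.4 -0.8 -1 0 0 0;-0.4 -0.8 -1.5 0 0 0;-0.4 -0.8 -2 0 0 0;-0.4 -0.8 -2.3 0 0 0;-0.4 -0.8 -2.3 0 0 0;-0.4 -0.8 -2.3 0 0 0")

```text
t: 26.15
tool_pos: [0.5729, -0.1442, 0.1359]
tool_rot: [-2.769, -1.473, -0.012]
contact_force: [-0.6, -0.6, -0.5]
opening: 0.0075
```

arm_command(rows="0 0 -0.4 0 0 0;0 0 -0.8 0 0 0;0 0 -1.2 0 0 0;0 0 -1.2 0 0 0;0 0 -1.2 0 0 0")

```text
t: 26.78
tool_pos: [0.5733, -0.1444, 0.1354]
tool_rot: [-2.77, -1.473, -0.013]
contact_force: [-0.7, 0.7, 5.4]
opening: 0.0074
```

arm_command(rows="0 0 0 0 0 0;0 0 0 0 0 0;0 0 0 0 0 0;0 0 0 0 0 0;0 0 0 0 0 0", jaw=0.3)

```text
t: 27.4
tool_pos: [0.5732, -0.1443, 0.1353]
tool_rot: [-2.77, -1.473, -0.013]
contact_force: [0.8, -0.3, -0.6]
opening: 0.0257
```

arm_command(rows="0 0 10 0 0 0;0 0 35 0 0 0;0 0 60 0 0 0;0 0 85 0 0 0;0 0 85 0 0 0;0 0 85 0 0 0")

```text
t: 28.15
tool_pos: [0.5729, -0.1442, 0.2196]
tool_rot: [-2.769, -1.473, -0.012]
contact_force: [0.6, 0.0, 0.4]
opening: 0.0255
```

Run:
```python
from h import *
o,d=snap("wrist","w10"); show(o)
c=cv2.resize(d["frame"][60:280,195:335,::-1],None,fx=2.5,fy=2.5,interpolation=cv2.INTER_CUBIC)
o,s=snap("side","s10"); x=cv2.resize(s["frame"][145:205,220:320,::-1],None,fx=4,fy=4,interpolation=cv2.INTER_CUBIC)
k=np.zeros((550,800,3),np.uint8);k[:550,:350]=c;k[:240,380:780]=x
cv2.imwrite("pics/w10c.png",k)
```

```text
{'t': 28.15, 'tool_pos': [0.5729, -0.1442, 0.2196], 'tool_rot': [-2.7693, -1.4731, -0.012], 'contact_force': [0.6286, 0.0287, 0.4189], 'opening': 0.0255}
```

View pics/w10c.png

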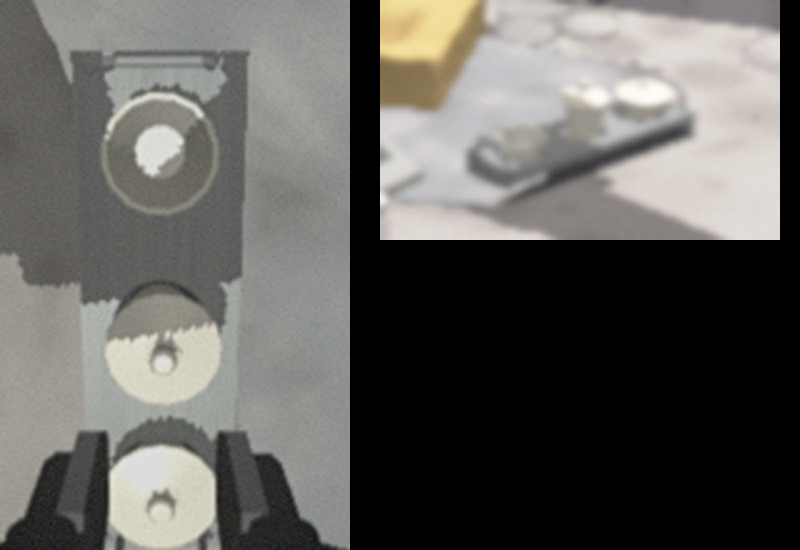

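arm_command(rows="-79 423 0 0 0 0;-79 423 0 0 0 0;-79 423 0 0 0 0;-79 423 0 0 0 0;-79 423 0 0 0 0;-79 423 0 0 0 0;-79 423 -20 0 0 0;-79 423 -50 0 0 0;-79 423 -50 0 0 0;-79 423 -50 0 0 0")

```text
t: 29.5
tool_pos: [0.4937, 0.2785, 0.1688]
tool_rot: [-2.769, -1.471, -0.01]
contact_force: [0.1, 0.2, 0.8]
opening: 0.0256
```

Run:
```python
from h import *
o,d=load("w10"); print("tall lid",plane(d,o,(259.7,198.7),.056).round(4))
o,d=snap("wrist","w11"); show(o); g=cv2.cvtColor(d["frame"],cv2.COLOR_RGB2GRAY)
print(g[196,220:300:2].tolist())
for th in (115,120,130): blob(d,o,(220,155,300,225),th,.002)
```

```text
tall lid [[ 0.5728 -0.1445  0.056 ]]
{'t': 29.5, 'tool_pos': [0.4937, 0.2785, 0.1688], 'tool_rot': [-2.7688, -1.4713, -0.0097], 'contact_force': [0.1485, 0.2475, 0.8155], 'opening': 0.0256}
[95, 92, 92, 88, 90, 94, 98, 136, 137, 139, 139, 135, 137, 139, 138, 139, 134, 131, 117, 120, 124, 118, 121, 139, 141, 140, 138, 138, 139, 138, 139, 140, 138, 111, 106, 109, 107, 107, 103, 108]
115 ell 259.5 197.0 [50.4 52.4] bbox 234 172 (52, 51) [0.4936 0.279  0.002 ]
120 ell 259.5 196.9 [49.9 52.2] bbox 234 172 (52, 50) [0.4936 0.2791 0.002 ]
130 ell 259.4 196.8 [48.9 51.5] bbox 234 172 (52, 50) [0.4936 0.2792 0.002 ]
```

View pics/w11.png

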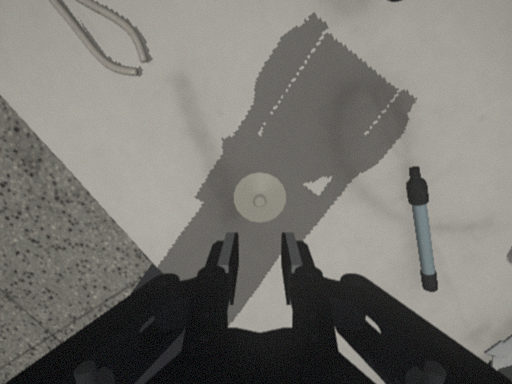

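arm_command(rows="0.6 0.1 -20 0 0 0;0.6 0.1 -50 0 0 0;0.6 0.1 -70 0 0 0;0.6 0.1 -82 0 0 0;0.6 0.1 -88 0 0 0;0.6 0.1 -89 0 0 0;0.6 0.1 -89 0 0 0", squeeze=30)

```text
t: 30.42
tool_pos: [0.4954, 0.2789, 0.0814]
tool_rot: [-2.769, -1.471, -0.015]
contact_force: [0.1, -0.2, 0.4]
opening: 0.0256
```

arm_command(rows="-0.9 -0.2 -0.3 0 0 0;-0.9 -0.2 -0.3 0 0 0;-0.9 -0.2 -0.3 0 0 0")

```text
t: 30.8
tool_pos: [0.4946, 0.2787, 0.0814]
tool_rot: [-2.769, -1.471, -0.015]
contact_force: [-0.4, -0.2, 0.1]
opening: 0.0257
```

arm_command(rows="0 0 0 0 0 0;0 0 0 0 0 0;0 0 0 0 0 0;0 0 0 0 0 0;0 0 0 0 0 0;0 0 0 0 0 0", jaw=0)

```text
t: 31.55
tool_pos: [0.4947, 0.2788, 0.0815]
tool_rot: [-2.769, -1.471, -0.016]
contact_force: [-0.9, -0.0, 1.7]
opening: 0.0091
```

arm_command(rows="0 0 5 0 0 0;0 0 20 0 0 0;0 0 50 0 0 0;0 0 80 0 0 0;0 0 100 0 0 0;0 0 105 0 0 0")

```text
t: 32.3
tool_pos: [0.4954, 0.2791, 0.1887]
tool_rot: [-2.77, -1.471, -0.021]
contact_force: [0.3, -0.6, -0.0]
opening: 0.0092
```

arm_command(rows="6 -20 0 0 0 0;20 -62 0 0 0 0;38 -118 0 0 0 0;56 -175 0 0 0 0;74 -231 0 0 0 0;92 -287 0 0 0 0;106 -330 0 0 0 0;114 -356 0 0 0 0;117 -366 0 0 0 0;117 -366 -10 0 0 0;117 -366 -25 0 0 0;117 -366 -25 0 0 0")

```text
t: 33.8
tool_pos: [0.6108, -0.0855, 0.1607]
tool_rot: [-2.765, -1.472, -0.015]
contact_force: [-0.7, 0.7, 0.0]
opening: 0.009
```

arm_command(rows="0.9 -1.6 -8 0 0 0;0.9 -1.6 -20 0 0 0;0.9 -1.6 -29 0 0 0;0.9 -1.6 -34 0 0 0;0.9 -1.6 -36 0 0 0;0.9 -1.6 -37 0 0 0;0.9 -1.6 -37 0 0 0")

```text
t: 34.67
tool_pos: [0.6119, -0.0871, 0.1241]
tool_rot: [-2.766, -1.472, -0.016]
contact_force: [-0.2, -0.4, -0.9]
opening: 0.0089
```

arm_command(rows="-0.2 0 -0.6 0 0 0;-0.2 0 -1.2 0 0 0;-0.2 0 -1.8 0 0 0;-0.2 0 -2.4 0 0 0;-0.2 0 -2.9 0 0 0;-0.2 0 -3.2 0 0 0;-0.2 0 -3.2 0 0 0;-0.2 0 -3.2 0 0 0")

```text
t: 35.67
tool_pos: [0.6119, -0.0872, 0.1214]
tool_rot: [-2.766, -1.472, -0.017]
contact_force: [-1.2, 0.5, 4.1]
opening: 0.0089
```

Contact is at the expected height (4 N), so I release and retreat.

arm_command(rows="0 0 0 0 0 0;0 0 0 0 0 0;0 0 0 0 0 0;0 0 0 0 0 0;0 0 0 0 0 0", jaw=0.3)

```text
t: 36.3
tool_pos: [0.6119, -0.0872, 0.1213]
tool_rot: [-2.766, -1.472, -0.017]
contact_force: [-0.1, -0.6, 0.9]
opening: 0.0256
```

arm_command(rows="0 0 10 0 0 0;0 0 35 0 0 0;-10 -18 60 0 0 0;-25 -40 90 0 0 0;-30 -45 98 0 0 0;-30 -45 98 0 0 0;-30 -45 98 0 0 0")

```text
t: 37.17
tool_pos: [0.5815, -0.1314, 0.2178]
tool_rot: [-2.764, -1.472, -0.015]
contact_force: [0.0, 0.3, -1.2]
opening: 0.0256
```

Run:
```python
from h import *
o,d=snap("wrist","w12"); show(o)
c=cv2.resize(d["frame"][60:285,195:335,::-1],None,fx=2.5,fy=2.5,interpolation=cv2.INTER_CUBIC)
o,s=snap("side","s12"); x=cv2.resize(s["frame"][145:205,220:320,::-1],None,fx=4,fy=4,interpolation=cv2.INTER_CUBIC)
k=np.zeros((562,800,3),np.uint8);k[:562,:350]=c;k[:240,380:780]=x
o,s=snap("top","t12"); k[250:550,380:680]=cv2.resize(s["frame"][140:240,270:370,::-1],None,fx=3,fy=3,interpolation=cv2.INTER_CUBIC)
cv2.imwrite("pics/w12c.png",k)
```

```text
{'t': 37.175, 'tool_pos': [0.5815, -0.1314, 0.2178], 'tool_rot': [-2.764, -1.4717, -0.0146], 'contact_force': [0.0307, 0.2534, -1.2451], 'opening': 0.0256}
```

View pics/w12c.png

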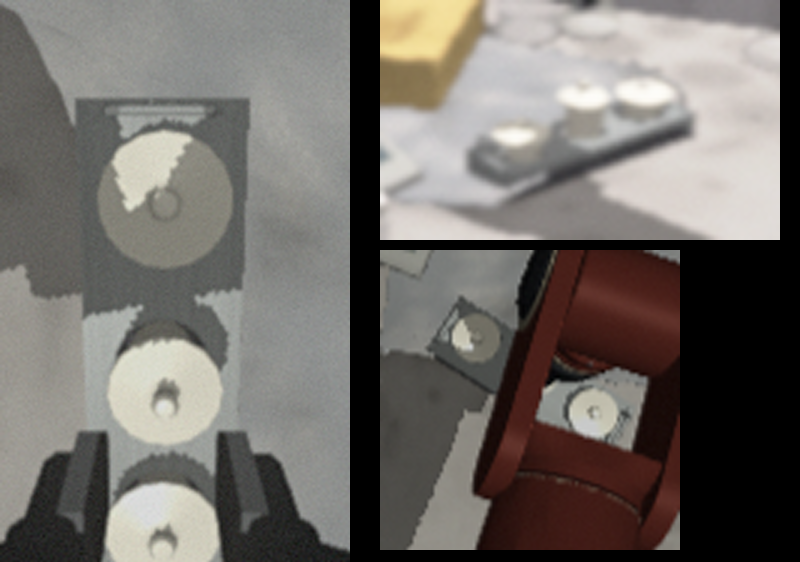

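Run:
```python
from h import *
o,d=load("w12")
for th in(175,190): blob(d,o,(230,187,292,240),th,.056)
for th in(112,120): blob(d,o,(228,108,292,172),th,.042)
o,d=load("w7")
g=cv2.cvtColor(d["frame"],cv2.COLOR_RGB2GRAY)
for th in(180,190): blob(d,o,(234,196,282,246),th,.054)
for th in(112,118): blob(d,o,(230,118,286,172),th,.040)
```

```text
175 ell 260.4 216.5 [42.5 45.6] bbox 238 196 (46, 43) [ 0.5724 -0.1452  0.056 ]
190 ell 260.4 216.3 [41.4 44.9] bbox 238 196 (46, 42) [ 0.5725 -0.145   0.056 ]
112 ell 259.7 137.0 [53.2 61.2] bbox 234 108 (54, 60) [ 0.6119 -0.0851  0.042 ]
120 ell 259.4 136.8 [52.3 60.8] bbox 234 108 (54, 59) [ 0.6119 -0.0848  0.042 ]
180 ell 256.8 221.0 [36.2 39.4] bbox 238 203 (39, 37) [ 0.5711 -0.1445  0.054 ]
190 ell 256.8 220.9 [35.6 38.9] bbox 238 203 (39, 36) [ 0.5711 -0.1445  0.054 ]
112 ell 257.1 145.1 [45.8 47.1] bbox 235 122 (46, 47) [ 0.6106 -0.0865  0.04  ]
118 ell 257.2 145.0 [45.2 46.6] bbox 235 122 (46, 47) [ 0.6107 -0.0865  0.04  ]
```

Run:
```python
from h import *
o,d=load("w12"); print("w12 wide lid, blank knob",plane(d,o,(260.9,139.3),.042).round(4),plane(d,o,(259.9,277.7),.054).round(4))
o2,d2=load("w7"); print("w7 blank knob",plane(d2,o2,(257.9,280.9),.054).round(4))
# blank lid bottom edge / end sheet corners on common features: sheet top corners
for (o,d,p,n) in((o,d,[(76,98),(249,98)],"w12"),):
    print(n,plane(d,o,np.array(p)/2.5+[194.7,59.7],.024).round(4))
print("w7",plane(d2,o2,np.array([(71,139),(243,139)])/2.5+[194.7,49.7],.024).round(4))
```

```text
w12 wide lid, blank knob [[ 0.6117 -0.0875  0.042 ]] [[ 0.534  -0.2014  0.054 ]]
w7 blank knob [[ 0.5343 -0.2008  0.054 ]]
w12 [[ 0.6037 -0.0393  0.024 ]
 [ 0.6574 -0.0755  0.024 ]]
w7 [[ 0.6035 -0.0394  0.024 ]
 [ 0.6574 -0.0756  0.024 ]]
```

Run:
```python
from station import workorder
print(workorder.finish_job())
```

```text
the job is handed in; nothing more can be done
None
```

I loaded the carrier and handed it in at about 37 s of the 93 s allowed. No verdict was reported.

I seated the tall crucible in the middle hole first, then the loose wide one in the empty end hole. After that the smaller lid went on the tall one and the larger lid on the wide one. Each piece came down to contact within about 1 mm of the expected height, at 4 to 6 N, before I released it.

**Final checks:**
- **Crucibles:** in the wrist view both measured within about 1 mm of their hole centres.
- **Lids:** both lie flat and cover the whole rim. Each measures about 1.4 mm off its crucible's centre, in the same direction. The lids overhang the rim by 2.5 to 3 mm, so I did not adjust them.
- **Wide lid:** the automatic outline fit for this lid failed at a shadow edge, so its figure is read off the picture by hand.
- **Everything else:** the covered crucible looked undisturbed in the last picture. I kept clear of the tape roll, vial and glassware but did not check them again at the end.
- **Robot:** the gripper was clear of everything at hand-in.

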